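# Reset the orange bench timer through its guarded well

### The arm

A 6-joint arm with a two-finger parallel gripper is mounted at the origin on the work surface. World frame = base frame: x ahead of the robot, y to its left, z up, the work surface at z = 0. Lengths are in m, angles in rad, forces in N, time in s.
With the tool pointing down it reaches from about 0.25 to 0.775 m from the base axis. Payload 4 kg.
Tool frame: the origin (TCP) lies between the finger pads; the fingertips stand 14 mm ahead of it and the grasp point (between the pads) lies 5 mm behind it; z points along the fingers, y is the direction in which the jaws open and shut (so a half turn about z gives the same grasp; the last joint's range is limited). The gripper opens to 94 mm and grips with 3 to 60 N. Pads are 16 mm wide; open, the fingers measure 119 mm over their backs; the gripper's body (75 mm by 177 mm) begins 78 mm behind the grasp point.
Start: joints at [-1.3, 0.087, 1.371, -0, 1.684, -0.103], TCP at [0.201, -0.512, 0.22] pointing down, gripper open.
Joint ranges: [-3.1, 3.1], [-0.76, 2.03], [0.27, 2.55], [-1.08, 4.22], [0.17, 2.65], [-2.57, 2.57]. Speed limits (rad/s): [2.79, 2.79, 3.14, 3.14, 3.14, 3.14].

### API

Orientations are given as [roll, pitch, yaw] about the fixed x, y, z axes, in that order (R = Rz(yaw) Ry(pitch) Rx(roll)).
In Python, from bench import robot, cams, spotter gives the robot as it stands.
- The arm moves only by the shell command python3 -m inch 'ROWS'. ROWS is JSON, a list of rows, each an object of numbers: "grip": the opening, from 0 (shut) to 1 (fully open); "dx", "dy", "dz": the shift along the tool's x, y, z in units of 25 mm (1.0 is 25 mm); "rx", "ry", "rz": the turn, a rotation vector about the tool's x, y, z in units of 5 degrees (1.0 is 5 degrees). A call has 1 to 12 rows; each row shifts and turns the pose as measured when the row begins, along the tool's axes as they then stand; what a row does not reach is not made up. A row lasts 1/8 s, in which the tool goes at most 62.5 mm and 10.7 degrees, less where a joint would pass 70% of its speed; a pose out of reach is approached as far as the arm can. A call is refused whole if a number of a shift passes 1 or a number of a turn 1, either way. A call with a gripper value outside its range is refused whole. The fingers move at their own pace and stop on an object; the grip force is fixed at half the most. Time passes only in rows, so rows that do not move let the fingers close. It gives the time, the measured TCP pose, the force and the opening at its end, in the units of the state.
- robot.get_obs(): the state, without advancing time (a new reading comes with each control period).
- cams.snapshot(name): name is "side" or "top"; returns a dict with "frame" (400x640x3 uint8, red, green, blue), "intrinsics" (3x3 intrinsics, pixels), "k1" (the pictures are not rectified: a ray, as slopes to the right and down, at radius r is drawn at 1 + k1 r^2 times it, then the intrinsics apply), "eye" and "orientation" of the camera in the world. Camera axes: x right, y up, looking along -z (the intrinsics and any distortion apply to the point x, -y, -z); pixel columns grow to the right and rows downward; lengths in m; the calibration is good to about 2 mm. A picture is of the moment at which its call begins. There is no depth.
- robot.close_job(): hands the job in, once; it reports no verdict.
Trained networks look in a picture, given as the dict that the camera call returned (one of the last four; its "shot" number tells which), for a name from the list of things; names that differ only in an ending like _2 or _b are one class to them, and where a whole thing is asked for, a point or a joint stands for the part that bears it (a point fixed in the world has none). Each returns a list of dicts, best first, with "score" (0 to 1); they miss things now and then, are a little off and sometimes report something else, mostly with a low value. They report only what shows in the picture. A call takes as long as a camera call. They do not tell look-alikes from the thing itself.
- spotter.regions_of(picture, query): "pixels" (400x640 bool, what is visible of it) and "extent" ([left, top, right, bottom] in pixels, round what is visible of it).
- spotter.place_of(picture, query): "pixel" ([column, row] in pixels: a listed point, or the origin of a listed thing).
The state is a dict: "time": time; "joint_positions": joint angles; "qvel": joint speeds; "joint_torque": joint torques, N m; "tool_pos": TCP position; "ee_rot": TCP orientation; "wrist_force": force on the tool from outside, world axes, zero at the start; "wrist_torque": the same for the moment, N m; "width": finger opening in m.
Only numpy, scipy, OpenCV 4.12 (cv2) and the standard library are available. Lean on these libraries where they do the work, as an engineer would, in place of code of your own. Each camera call takes 0.05 s, during which the arm holds its last target.

### The job

Reset the orange timer on the microscopy bench with a fingertip: push its sliding guard fully open by the black tab, reach into the well and press the sunken green key all the way down, keeping it down for about a second, then come out, let the key spring back up and push the guard fully shut again. The timer must stay standing where it is, not picked up or shoved along, and the blue timer and everything else on the bench is to be left where it stands.

Things in the scene. Friction and masses are not known exactly. Their poses are not given: they have to be found in the camera images.
- orange_timer: the orange bench timer to be reset: loose, standing on the bench on a rubber foot, about 0.75 kg (0.6 to 1.0). All sizes in mm unless said: 160 long (own x) x 80 wide (own y) x 55 high, +x end roughly away from the robot; origin at the centre of its underside. Its flat top carries, from the -x end: the well covered by a grey sliding guard, then plain deck, then a small dark display at the +x end. Two 4 wide, 4 high steel rails run along x on the top at y = +31 and -31.
- orange_well (a point): (mm) centre of the mouth of the orange timer's square well, level with the housing's top (55 above the bench); 40 from the timer's centre towards its -x end. The well is 48 x 48 wide with sides along the timer's x and y; its floor is 37 below the mouth. Site axes as the timer's, z up.
- orange_key_top (a point): (mm) centre of the flat top of the sunken round green key, 26 across, in the middle of the well; not pressed, it is 25 below the well's mouth (30 above the bench)
- orange_key (a joint): how far the orange timer's key is pressed, m: 0 up, 0.006 fully down. Sprung: 1.5 N starts it, about 5 N takes it fully down; it springs back.
- orange_guard (a joint): how far the orange timer's guard is slid open, m: 0 shut over the well, 0.056 fully open. It slides along the timer's +x to open and -x to shut, with about 1 N of friction, and stays where left. It starts shut or slightly ajar.
- orange_tab (a point): (mm) centre of the guard's black upright tab on the orange timer, which moves with the guard; the tab is 6 thick (along x), 36 wide (y) and 22 high, from the grey plate's top (59.5 above the bench) to 81.5. The plate is 54 x 54 x 4; the tab stands at its +x end, 22 from the plate's centre, and is 22 along +x of the well's centre when shut, 78 when fully open. Fully open, the plate's edge is 5 clear of the well. Site axes as the timer's.
- blue_timer: blue bench timer of the same make and size as the orange one, loose; not to be used. Origin at the centre of its underside
- blue_guard (a joint): guard of the blue timer, m: 0 shut, 0.056 open; starts shut or slightly ajar
- tip_box: lidded green pipette-tip box, 122 x 82 x 68 high (mm); a bystander, loose; origin at the centre of its underside
- petri_dish: clear round dish with yellow filling, 90 across, 16 high (mm); a bystander, loose; origin at the centre of its underside
- reagent_bottle: amber jar with white cap, 56 across, 110 high (mm); a bystander, loose; origin at the centre of its underside
- beaker: glass beaker, 66 across, 85 high (mm); a bystander, loose; origin at the centre of its underside
- slide_box: flat wood and white slide box, 80 x 100 x 34 high (mm); a bystander, loose; origin at the centre of its underside
- stain_jar: white staining jar, 60 across, 70 high (mm); a bystander, loose; origin at the centre of its underside
Not all that is in view belongs to the job. Several things have the shape of the orange_timer; the one meant has the colours described above.

How it is judged:
By the outcome, as a careful person would: the job done as asked, in the order asked, and still so for the second after the job is handed in, with the robot touching nothing.
It also fails if it takes over 59 s, if anything falls off the work surface, if the arm or the gripper's body presses on something with over 40 N, if the wrist force passes 120 N, or if a joint passes its speed limit or range.

## Working session

There is one attempt and no reset: what is moved stays moved. The work goes in short steps, Python scripts to look and compute and a shell command to move; the robot and the scene stay as the last step left them, time stands still between calls to the robot, and variables do not carry over. Pictures are saved under pics/ and viewed, and the job is handed in when it is done.

```bash
ls; mkdir -p pics; python3 - <<'E'
from bench import robot,cams,spotter
import cv2,numpy as np
print(robot.get_obs())
for n in("top","side"):
    s=cams.snapshot(n)
    cv2.imwrite(f"pics/{n}0.png",s["frame"][:,:,::-1])
    print(n,s["intrinsics"],s["k1"],s["eye"],s["orientation"],s["shot"])
    for q in("orange_timer","blue_timer","orange_well","orange_tab"):
        for d in spotter.place_of(s,q): print(q,d)
        for d in spotter.regions_of(s,q): print(q,d["score"],d["extent"])
E
```

```text
pics
{'time': 0.0, 'joint_positions': array([-1.30012178e+00,  8.79487503e-02,  1.37222289e+00, -5.19576644e-05,
        1.68360283e+00, -1.03076973e-01]), 'qvel': array([ 7.54557362e-04, -2.75668576e-04, -2.78527220e-05, -1.32722163e-03,
       -6.72225085e-05, -1.08925483e-04]), 'joint_torque': array([-1.54945810e-03, -3.40183675e+01, -3.02426648e+01,  7.16732698e-02,
        3.29728425e-02, -1.55224661e-04]), 'tool_pos': array([ 0.20066404, -0.51153652,  0.21832348]), 'ee_rot': array([-3.13941711e+00, -1.73130175e-04,  3.73745541e-01]), 'wrist_force': array([ 0.87979106,  0.1016703 , -0.38561621]), 'wrist_torque': array([ 0.04346046, -0.00683397,  0.00010453]), 'width': 0.09404554994866295}
top [[383.91927811   0.         321.90013934]
 [  0.         383.91927811 204.88768765]
 [  0.           0.           1.        ]] -0.06794946452317309 [0.48923834 0.00866145 1.32263396] [ 0.07692048 -0.01969659 -1.59376277] 1
orange_timer {'pixel': [309.3, 211.3], 'score': 0.92}
orange_timer {'pixel': [243.1, 151.1], 'score': 0.83}
orange_timer {'pixel': [354.1, 159.4], 'score': 0.64}
orange_t
[... 2071 characters left out ...]
[328.1, 216.1], 'score': 0.59}
orange_well 0.95 [188.5, 211.0, 243.5, 243.7]
orange_well 0.78 [361.3, 214.6, 406.5, 268.5]
orange_well 0.7 [292.1, 189.5, 345.7, 242.7]
orange_well 0.6 [280.9, 153.9, 326.8, 186.7]
orange_tab {'pixel': [297.5, 265.0], 'score': 0.73}
orange_tab {'pixel': [299.9, 158.7], 'score': 0.67}
orange_tab {'pixel': [217.7, 217.0], 'score': 0.66}
orange_tab {'pixel': [380.4, 226.0], 'score': 0.64}
orange_tab {'pixel': [374.3, 158.2], 'score': 0.5}
orange_tab {'pixel': [321.9, 207.1], 'score': 0.48}
orange_tab 0.71 [314.2, 202.1, 335.2, 225.3]
orange_tab 0.5 [367.3, 214.6, 387.5, 232.6]
orange_tab 0.5 [285.2, 153.8, 305.8, 163.7]
orange_tab 0.5 [214.6, 213.6, 236.9, 226.9]
```

View pics/top0.png

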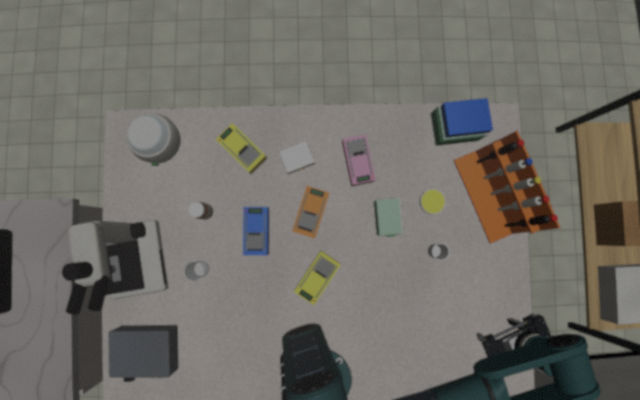

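View pics/side0.png

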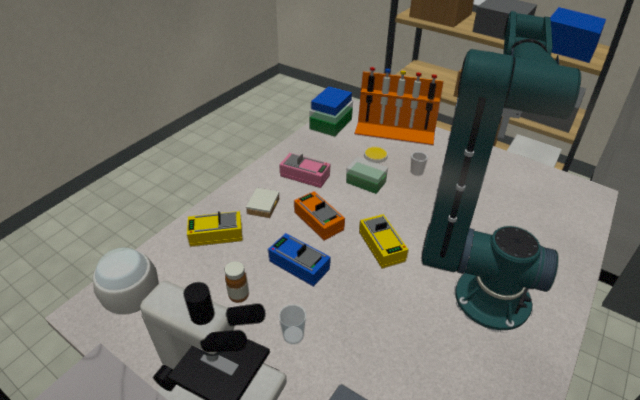

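```bash
python3 - <<'E'
import cv2
a=cv2.imread("pics/top0.png")[110:320,200:400]
cv2.imwrite("pics/topcrop0.png",cv2.resize(a,None,fx=2.8,fy=2.8,interpolation=cv2.INTER_CUBIC))
a=cv2.imread("pics/side0.png")[140:310,170:430]
cv2.imwrite("pics/sidecrop0.png",cv2.resize(a,None,fx=3,fy=3,interpolation=cv2.INTER_CUBIC))
E
```

```text
(no output)
```

View pics/topcrop0.png

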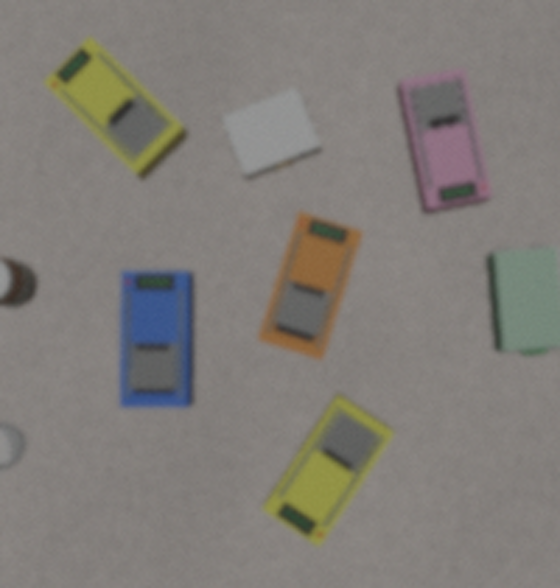

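View pics/sidecrop0.png

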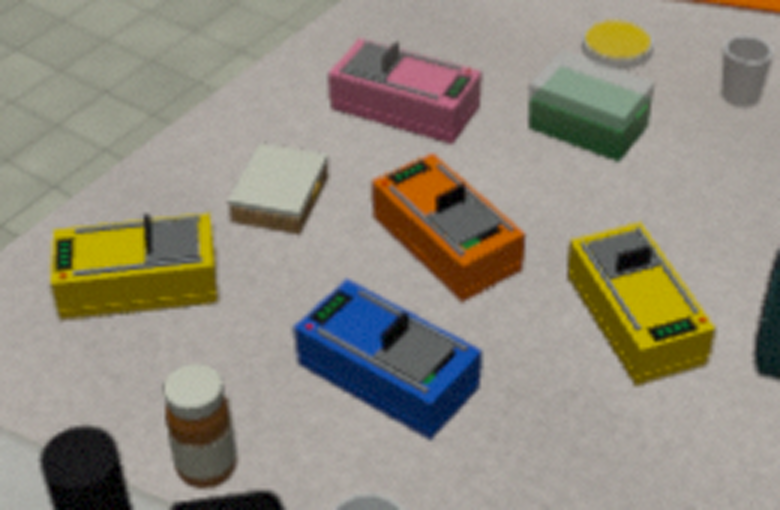

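Candidates (top picture): orange (309,211), blue (255,231), yellow (241,150) and (316,277), pink (358,160). By colour it is the orange one at (309,211). Its display is at the far end and the guard is slightly ajar. Next I fit its pose from both views.

```bash
cat > h.py <<'E'
import numpy as np,cv2
from scipy.spatial.transform import Rotation as R
from scipy.optimize import minimize
def proj(s,P):
    P=np.atleast_2d(P); M=R.from_euler('xyz',s["orientation"]).as_matrix()
    c=(P-np.array(s["eye"]))@M
    u=c[:,0]/-c[:,2]; v=-c[:,1]/-c[:,2]
    f=1+s["k1"]*(u*u+v*v); K=s["intrinsics"]
    return np.c_[K[0][0]*u*f+K[0][2],K[1][1]*v*f+K[1][2]]
def ray(s,px,z):
    K=s["intrinsics"]
    a=(px[0]-K[0][2])/K[0][0];b=(px[1]-K[1][2])/K[1][1];u,v=a,b
    for _ in range(20):
        f=1+s["k1"]*(u*u+v*v);u=a/f;v=b/f
    M=R.from_euler('xyz',s["orientation"]).as_matrix()
    d=M@np.array([u,-v,-1]);e=np.array(s["eye"]);return e+d*(z-e[2])/d[2]
def T(p,L):
    c,s=np.cos(p[2]),np.sin(p[2]);L=np.atleast_2d(L)
    return np.c_[p[0]+c*L[:,0]-s*L[:,1],p[1]+s*L[:,0]+c*L[:,1],L[:,2]]
BOX=np.array([[x,y,z] for x in(-.08,.08) for y in(-.04,.04) for z in(0,.055)])
def omask(fr,win):
    hsv=cv2.cvtColor(fr,cv2.COLOR_RGB2HSV)
    m=((hsv[...,0]>4)&(hsv[...,0]<16)&(hsv[...,1]>130)).astype(np.uint8)
    w=np.zeros_like(m);w[win[1]:win[3],win[0]:win[2]]=1;m*=w
    n,l,st,_=cv2.connectedComponentsWithStats(m,connectivity=8)
    k=[i for i in range(1,n) if st[i,4]>15]
    m=np.isin(l,k).astype(np.uint8)
    h=cv2.convexHull(cv2.findNonZero(m));o=np.zeros_like(m);cv2.fillConvexPoly(o,h,1);return o
def fit(views,p0):  # views: list of (snap,mask)
    def cost(p):
        t=0
        for s,m in views:
            h=cv2.convexHull(proj(s,T(p,BOX)).astype(np.float32))
            o=np.zeros((400*4,640*4),np.uint8)
            cv2.fillConvexPoly(o,np.round((h+.5)*4*16-8).astype(np.int32),1,shift=4)
            o=cv2.resize(o.astype(np.float32),(640,400),interpolation=cv2.INTER_AREA)
            t+=((o-m)**2).sum()
        return t
    r=minimize(cost,p0,method="Nelder-Mead",options=dict(initial_simplex=[p0,p0+np.array([.01,0,0]),p0+np.array([0,.01,0]),p0+np.array([0,0,.1])],xatol=1e-4,fatol=.1))
    return r.x,r.fun
E
cat > look.py <<'E'
import sys;from h import *;from bench import robot,cams,spotter
tag=sys.argv[1]
W={"top":(285,180,335,245),"side":(285,185,350,245)}
V=[]
for n in W:
    s=cams.snapshot(n);m=omask(s["frame"],W[n]);V.append((s,m))
    if n=="top": p0=np.r_[ray(s,[310,211.5],.055)[:2],0.0]
p0[2]=-.3
for v in ([V[0]],[V[1]],V): print(fit(v,p0))
p,_=fit(V,p0)
print("well",T(p,[[-.04,0,.055]]),"tab shut",T(p,[[-.018,0,.0705]]))
im=[]
for s,m in V:
    for q in("orange_tab",):
        for d in spotter.regions_of(s,q): print(q,d["score"],d["extent"])
    k=4;f=s["frame"][:,:,::-1]
    x0,y0=(270,170);f=cv2.resize(f[y0:y0+90,x0:x0+95],None,fx=k,fy=k,interpolation=cv2.INTER_CUBIC)
    for a in range(8):
        for b in range(a):
            if bin(a^b).count("1")==1:
                q=(proj(s,T(p,BOX[[a,b]]))-[x0,y0]+.5)*k
                cv2.line(f,*[tuple(int(t) for t in r) for r in q],(255,255,0),1)
    im.append(f)
cv2.imwrite(f"pics/{tag}.png",np.hstack(im))
E
python3 look.py fit0
```

```text
(array([ 0.5662469 ,  0.0196698 , -0.36992839]), np.float64(169.42578125))
(array([ 0.5662094 ,  0.01619   , -0.34667235]), np.float64(51.6015625))
(array([ 0.56555997,  0.01711374, -0.33574633]), np.float64(232.7421875))
well [[0.52779338 0.0302927  0.055     ]] tab shut [[0.548565   0.02304428 0.0705    ]]
orange_tab 0.79 [299.9, 212.8, 320.1, 231.0]
orange_tab 0.56 [235.4, 145.4, 264.6, 164.5]
orange_tab 0.54 [315.6, 257.7, 332.1, 278.3]
orange_tab 0.48 [349.1, 140.0, 366.8, 153.9]
orange_tab 0.69 [285.1, 152.8, 302.9, 165.2]
orange_tab 0.66 [315.6, 201.8, 334.6, 222.7]
orange_tab 0.64 [216.1, 212.3, 239.7, 226.8]
orange_tab 0.63 [225.4, 262.6, 253.5, 300.4]
orange_tab 0.58 [365.7, 213.9, 386.4, 231.7]
```

View pics/fit0.png

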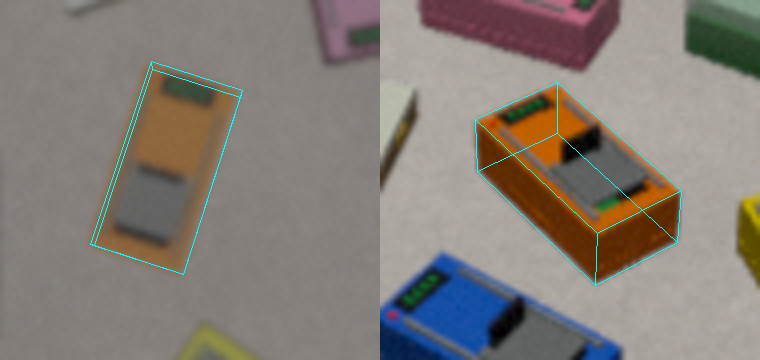

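```bash
python3 - <<'E'
import cv2,numpy as np
f=cv2.imread("pics/top0.png");h=cv2.cvtColor(f,cv2.COLOR_BGR2HSV)
for r in(200,205,228):
    print([tuple(h[r,c,:2]) for c in range(294,328)])
E
sed -i 's/def omask(fr,win)/def omask(fr,win,sat=130)/;s/hsv\[...,1\]>130/hsv[...,1]>sat/;s/hsv\[...,0\]>4)&(hsv\[...,0\]<16/hsv[...,0]>2)\&(hsv[...,0]<20/' h.py
sed -i 's/W\[n\])/W[n],75 if n=="top" else 110)/' look.py
sed -i 's/    k=4;f=s/    cv2.imwrite("pics\/m%d.png"%len(im),m*255);k=4;f=s/' look.py
python3 look.py fit1
```

```text
[(np.uint8(13), np.uint8(14)), (np.uint8(9), np.uint8(13)), (np.uint8(15), np.uint8(15)), (np.uint8(15), np.uint8(15)), (np.uint8(15), np.uint8(15)), (np.uint8(13), np.uint8(17)), (np.uint8(12), np.uint8(28)), (np.uint8(13), np.uint8(58)), (np.uint8(14), np.uint8(101)), (np.uint8(16), np.uint8(110)), (np.uint8(15), np.uint8(101)), (np.uint8(16), np.uint8(110)), (np.uint8(15), np.uint8(134)), (np.uint8(16), np.uint8(147)), (np.uint8(16), np.uint8(145)), (np.uint8(15), np.uint8(145)), (np.uint8(16), np.uint8(145)), (np.uint8(16), np.uint8(146)), (np.uint8(15), np.uint8(147)), (np.uint8(16), np.uint8(148)), (np.uint8(15), np.uint8(146)), (np.uint8(15), np.uint8(144)), (np.uint8(15), np.uint8(147)), (np.uint8(15), np.uint8(147)), (np.uint8(16), np.uint8(141)), (np.uint8(16), np.uint8(147)), (np.uint8(15), np.uint8(145)), (np.uint8(15), np.uint8(144)), (np.uint8(16), np.uint8(140)), (np.uint8(16), np.uint8(110)), (np.uint8(15), np.uint8(102)), (np.uint8(16), np.uint8(111)), (np.uint8(14), np.uint8(98)), (np.uint8(15), np.uint8(58))]
[(np.uint8(17), np.uint8(13)), (np.uint8(13), np.uint8(1
[... 2016 characters left out ...]
 0.5655454 ,  0.02005682, -0.32347445]), np.float64(19.25390625))
(array([ 0.56661368,  0.01595656, -0.34104643]), np.float64(30.609375))
(array([ 0.56565148,  0.01874169, -0.33336076]), np.float64(93.5703125))
well [[0.52785356 0.03183051 0.055     ]] tab shut [[0.54864242 0.02463166 0.0705    ]]
orange_tab 0.82 [351.7, 141.2, 363.3, 152.1]
orange_tab 0.76 [239.1, 144.9, 262.1, 164.4]
orange_tab 0.72 [313.1, 255.9, 331.1, 277.7]
orange_tab 0.7 [297.5, 209.7, 320.3, 230.3]
orange_tab 0.54 [276.8, 142.4, 311.7, 173.7]
orange_tab 0.8 [366.1, 215.4, 385.9, 234.3]
orange_tab 0.7 [312.5, 203.9, 334.8, 226.0]
orange_tab 0.68 [285.6, 154.0, 305.0, 166.9]
orange_tab 0.54 [215.9, 213.2, 234.4, 225.8]
```

View pics/fit1.png

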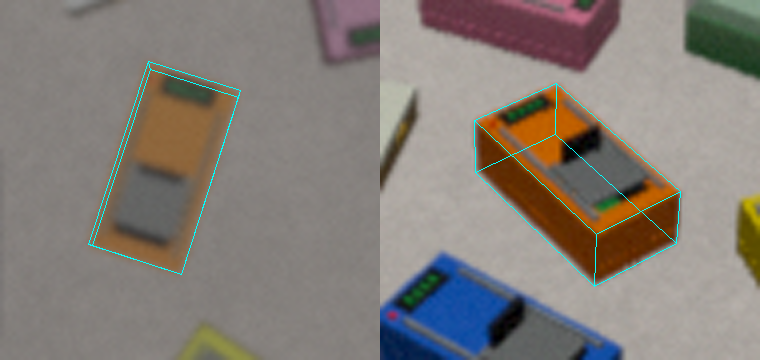

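The pose is consistent between the views: about (0.566, 0.018), yaw −0.333 rad. The 4 mm spread in y is well inside the 48 mm well. The fitted box sits on the orange housing at top (309,211) and side (318,218), and the guard is slightly ajar. I start the approach with jaws shut.

```bash
cat > go.py <<'E'
import sys,numpy as np;from h import *;from bench import robot
# go.py lx ly tipz : offset from well centre in timer frame (mm), tip height mm
o=robot.get_obs();p=np.array([.566,.018,-.333])
lx,ly,tz=[float(a)/1000 for a in sys.argv[1:4]]
M=R.from_euler('xyz',o["ee_rot"]).as_matrix()
t=T(p,[[-.04+lx,ly,tz]])[0]; tip=o["tool_pos"]+M[:,2]*.014
d=M.T@(t-tip)/.025
yaw=p[2]; Mt=R.from_euler('xyz',[np.pi,0,yaw]).as_matrix()
r=np.degrees(R.from_matrix(M.T@Mt).as_rotvec())/5
c,s=np.cos(p[2]),np.sin(p[2]);w=tip[:2]-p[:2]
print("t",o["time"],"F",o["wrist_force"].round(2),"tipz",tip[2].round(4),"local-from-well mm",np.round([1e3*(c*w[0]+s*w[1])+40,1e3*(-s*w[0]+c*w[1])],1))
print("need units d",d.round(2),"r",r.round(2))
E
python3 -m inch '[{"grip":0,"dx":0.6,"dy":-1,"rz":0.68},{"grip":0,"dx":0.6,"dy":-1,"rz":0.68},{"grip":0,"dx":0.6,"dy":-1,"rz":0.68},{"grip":0,"dx":0.6,"dy":-1,"rz":0.68},{"grip":0,"dx":0.6,"dy":-1,"rz":0.68},{"grip":0,"dx":0.6,"dy":-1,"rz":0.68},{"grip":0,"dx":0.6,"dy":-1,"rz":0.68},{"grip":0,"dx":0.6,"dy":-1,"rz":0.68},{"grip":0,"dx":0.6,"dy":-1,"rz":0.68},{"grip":0,"dx":0.6,"dy":-1,"rz":0.68},{"grip":0,"dx":0.6,"dy":-1,"rz":0.68},{"grip":0,"dx":0.6,"dy":-1,"rz":0.68}]'; python3 go.py 0 0 120
```

```text
t 1.3 F [ 0.63 -0.15 -0.04] tipz 0.2055 local-from-well mm [-131.8 -620.3]
need units d [ 20.12 -15.44   3.42] r [ 0.  -0.   8.1]invalid input at $[0]: expected keys grip, dx, dy, dz, rx, ry, rz
```

```bash
python3 -m inch '[{"grip":0,"dx":0.6,"dy":-1,"dz":0,"rx":0,"ry":0,"rz":0.7},{"grip":0,"dx":0.6,"dy":-1,"dz":0,"rx":0,"ry":0,"rz":0.7},{"grip":0,"dx":0.6,"dy":-1,"dz":0,"rx":0,"ry":0,"rz":0.7},{"grip":0,"dx":0.6,"dy":-1,"dz":0,"rx":0,"ry":0,"rz":0.7},{"grip":0,"dx":0.6,"dy":-1,"dz":0,"rx":0,"ry":0,"rz":0.7},{"grip":0,"dx":0.6,"dy":-1,"dz":0,"rx":0,"ry":0,"rz":0.7},{"grip":0,"dx":0.6,"dy":-1,"dz":0,"rx":0,"ry":0,"rz":0.7},{"grip":0,"dx":0.6,"dy":-1,"dz":0,"rx":0,"ry":0,"rz":0.7},{"grip":0,"dx":0.6,"dy":-1,"dz":0,"rx":0,"ry":0,"rz":0.7},{"grip":0,"dx":0.6,"dy":-1,"dz":0,"rx":0,"ry":0,"rz":0.7},{"grip":0,"dx":0.6,"dy":-1,"dz":0,"rx":0,"ry":0,"rz":0.7},{"grip":0,"dx":0.6,"dy":-1,"dz":0,"rx":0,"ry":0,"rz":0.7}]'; python3 go.py 0 0 120
```

```text
time: 2.8
tool_pos: [0.3726, -0.2067, 0.2205]
ee_rot: [3.14, -0.004, -0.389]
wrist_force: [0.8, -0.1, 0.6]
width: 0.0001
t 2.8 F [ 0.81 -0.07  0.62] tipz 0.2065 local-from-well mm [ -69.3 -275.6]
need units d [  2.14 -11.17   3.45] r [ 0.02 -0.05 -0.64]
```

```bash
python3 -m inch '[{"grip":0,"dx":0.2,"dy":-1,"dz":0.1,"rx":0,"ry":0,"rz":-0.15},{"grip":0,"dx":0.2,"dy":-1,"dz":0.1,"rx":0,"ry":0,"rz":-0.15},{"grip":0,"dx":0.2,"dy":-1,"dz":0.1,"rx":0,"ry":0,"rz":-0.15},{"grip":0,"dx":0.2,"dy":-1,"dz":0.1,"rx":0,"ry":0,"rz":-0.15},{"grip":0,"dx":0.2,"dy":-1,"dz":0.1,"rx":0,"ry":0,"rz":0},{"grip":0,"dx":0.2,"dy":-1,"dz":0.1,"rx":0,"ry":0,"rz":0},{"grip":0,"dx":0.2,"dy":-1,"dz":0.1,"rx":0,"ry":0,"rz":0},{"grip":0,"dx":0.2,"dy":-1,"dz":0.1,"rx":0,"ry":0,"rz":0},{"grip":0,"dx":0.2,"dy":-1,"dz":0.2,"rx":0,"ry":0,"rz":0},{"grip":0,"dx":0.1,"dy":-0.8,"dz":0.2,"rx":0,"ry":0,"rz":0},{"grip":0,"dx":0,"dy":-0.4,"dz":0.2,"rx":0,"ry":0,"rz":0},{"grip":0,"dx":0,"dy":0,"dz":0,"rx":0,"ry":0,"rz":0}]'; python3 go.py -4 0 100
```

```text
time: 4.3
tool_pos: [0.5091, 0.0257, 0.1851]
ee_rot: [3.139, -0.007, -0.332]
wrist_force: [0.4, -0.2, -0.2]
width: 0.0005
t 4.3 F [ 0.41 -0.16 -0.19] tipz 0.1711 local-from-well mm [-16.2 -11.4]
need units d [ 0.47 -0.46  2.85] r [ 0.03 -0.08  0.01]
```

```bash
python3 -m inch '[{"grip":0,"dx":0.2,"dy":-0.2,"dz":0.5,"rx":0,"ry":0,"rz":0},{"grip":0,"dx":0.1,"dy":-0.2,"dz":0.5,"rx":0,"ry":0,"rz":0},{"grip":0,"dx":0.1,"dy":-0.1,"dz":0.5,"rx":0,"ry":-0.05,"rz":0},{"grip":0,"dx":0,"dy":0,"dz":0.5,"rx":0,"ry":0,"rz":0},{"grip":0,"dx":0,"dy":0,"dz":0.5,"rx":0,"ry":0,"rz":0},{"grip":0,"dx":0,"dy":0,"dz":0.2,"rx":0,"ry":0,"rz":0},{"grip":0,"dx":0,"dy":0,"dz":0,"rx":0,"ry":0,"rz":0}]'; python3 go.py -4 0 68; python3 - <<'E'
from h import *;from bench import cams
im=[]
for n,x0,y0 in(("top",270,160),("side",270,160)):
    s=cams.snapshot(n);f=s["frame"][:,:,::-1];im.append(cv2.resize(f[y0:y0+95,x0:x0+95],None,fx=4,fy=4,interpolation=cv2.INTER_CUBIC))
cv2.imwrite("pics/a1.png",np.hstack(im))
E
```

```text
time: 5.18
tool_pos: [0.5227, 0.0324, 0.1119]
ee_rot: [3.137, -0.001, -0.335]
wrist_force: [-0.8, 1.3, -0.2]
width: 0.0006
t 5.175 F [-0.82  1.32 -0.17] tipz 0.0979 local-from-well mm [-5.7 -0.6]
need units d [ 0.07 -0.03  1.2 ] r [ 0.05 -0.01 -0.02]
```

View pics/a1.png

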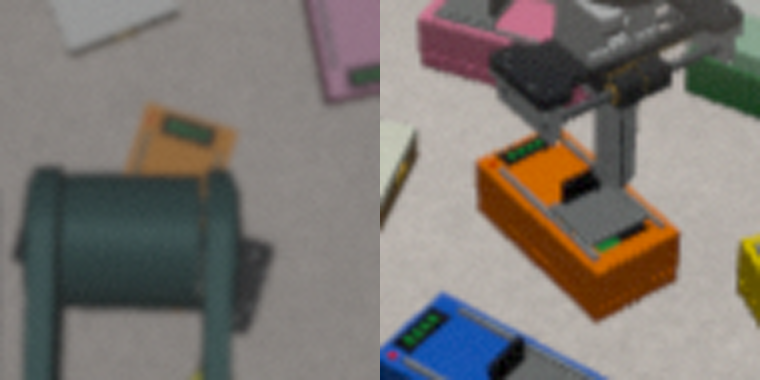

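```bash
python3 - <<'E'
from h import *;from bench import cams,robot
s=cams.snapshot("side");o=robot.get_obs();p=[.566,.018,-.333]
print(proj(s,o["tool_pos"]-[0,0,.014]))
for d in (0,.006,.012): 
    print(d,[proj(s,T(p,[[-.018+d,y,z]])).round(1).tolist() for y,z in((.018,.0815),(-.018,.0815),(.018,.0595))],proj(s,T(p,[[-.067+d,.027,.0595],[-.067+d,-.027,.0595]])).round(1).tolist())
E
```

```text
[[327.5555863  205.20668357]]
0 [[[317.2, 207.1]], [[326.6, 202.6]], [[317.1, 212.5]]] [[324.4, 222.6], [338.6, 215.5]]
0.006 [[[316.0, 206.1]], [[325.5, 201.5]], [[315.9, 211.5]]] [[323.2, 221.5], [337.4, 214.4]]
0.012 [[[314.8, 205.0]], [[324.3, 200.5]], [[314.8, 210.4]]] [[322.0, 220.4], [336.2, 213.3]]
```

The tip projects to side pixel (328,205), which matches where the fingers show, just behind the tab at (316,205). The guard is about 8 mm ajar. Next I descend and push.

```bash
python3 -m inch '[{"grip":0,"dx":0,"dy":0,"dz":0.4,"rx":0,"ry":0,"rz":0},{"grip":0,"dx":0,"dy":0,"dz":0.4,"rx":0,"ry":0,"rz":0},{"grip":0,"dx":0,"dy":0,"dz":0.3,"rx":0,"ry":0,"rz":0},{"grip":0,"dx":0,"dy":0,"dz":0.1,"rx":0,"ry":0,"rz":0},{"grip":0,"dx":0.2,"dy":0,"dz":0,"rx":0,"ry":0,"rz":0},{"grip":0,"dx":0.3,"dy":0,"dz":0,"rx":0,"ry":0,"rz":0},{"grip":0,"dx":0,"dy":0,"dz":0,"rx":0,"ry":0,"rz":0}]'; python3 go.py 65 0 68
```

```text
time: 6.2
tool_pos: [0.5369, 0.0279, 0.0819]
ee_rot: [3.139, -0.005, -0.334]
wrist_force: [-0.8, -0.1, -0.2]
width: 0.0006
t 6.2 F [-0.78 -0.07 -0.17] tipz 0.0679 local-from-well mm [ 9.3 -0.2]
need units d [ 2.23 -0.01  0.01] r [ 0.03 -0.05 -0.02]
```

```bash
python3 -m inch '[{"grip":0,"dx":0.25,"dy":0,"dz":0,"rx":0,"ry":0,"rz":0},{"grip":0,"dx":0.25,"dy":0,"dz":0,"rx":0,"ry":0,"rz":0},{"grip":0,"dx":0.25,"dy":0,"dz":0,"rx":0,"ry":0,"rz":0},{"grip":0,"dx":0.25,"dy":0,"dz":0,"rx":0,"ry":0,"rz":0},{"grip":0,"dx":0.25,"dy":0,"dz":0,"rx":0,"ry":0,"rz":0}]'; python3 go.py 65 0 68
```

```text
time: 6.82
tool_pos: [0.5679, 0.0172, 0.0824]
ee_rot: [3.139, -0.004, -0.334]
wrist_force: [-0.6, 1.1, 0.4]
width: 0.0006
t 6.825 F [-0.65  1.1   0.37] tipz 0.0684 local-from-well mm [42.1 -0.2]
need units d [ 0.91 -0.01  0.02] r [ 0.03 -0.04 -0.02]
```

```bash
python3 -m inch '[{"grip":0,"dx":0.2,"dy":0,"dz":0,"rx":0,"ry":0,"rz":0},{"grip":0,"dx":0.2,"dy":0,"dz":0,"rx":0,"ry":0,"rz":0},{"grip":0,"dx":0.2,"dy":0,"dz":0,"rx":0,"ry":0,"rz":0},{"grip":0,"dx":0,"dy":0,"dz":0,"rx":0,"ry":0,"rz":0}]'; python3 go.py 67 0 68;python3 -m inch '[{"grip":0,"dx":0.1,"dy":0,"dz":0,"rx":0,"ry":0,"rz":0}]'; python3 go.py 67 0 68
```

```text
time: 7.32
tool_pos: [0.5837, 0.0117, 0.0823]
ee_rot: [3.139, -0.004, -0.335]
wrist_force: [0.9, 0.1, 0.3]
width: 0.0003
t 7.325 F [0.93 0.14 0.33] tipz 0.0683 local-from-well mm [58.8 -0.3]
need units d [ 0.33 -0.01  0.01] r [ 0.03 -0.05 -0.02]
time: 7.45
tool_pos: [0.5859, 0.0109, 0.0823]
ee_rot: [3.139, -0.004, -0.334]
wrist_force: [-0.5, 0.3, -0.6]
width: 0.0008
t 7.45 F [-0.45  0.29 -0.61] tipz 0.0683 local-from-well mm [61.2 -0.2]
need units d [ 0.23 -0.01  0.01] r [ 0.03 -0.04 -0.02]
```

```bash
python3 -m inch '[{"grip":0,"dx":0.1,"dy":0,"dz":0,"rx":0,"ry":0,"rz":0}]'; python3 go.py 67 0 68;python3 look.py b1
```

```text
time: 7.58
tool_pos: [0.5883, 0.0101, 0.0823]
ee_rot: [3.139, -0.004, -0.334]
wrist_force: [-0.3, -0.4, 0.4]
width: 0.0003
t 7.575 F [-0.25 -0.38  0.41] tipz 0.0683 local-from-well mm [63.7 -0.2]
need units d [ 0.13 -0.01  0.01] r [ 0.03 -0.04 -0.02]
(array([ 0.56255732,  0.02218301, -0.31564742]), np.float64(576.43359375))
(array([ 0.56614291,  0.01610611, -0.34567346]), np.float64(63.76171875))
(array([ 0.56484678,  0.01873781, -0.3372301 ]), np.float64(679.18359375))
well [[0.52709979 0.03197279 0.055     ]] tab shut [[0.54786064 0.02469355 0.0705    ]]
orange_tab 0.64 [349.6, 138.0, 367.4, 155.2]
orange_tab 0.61 [305.4, 211.5, 321.0, 217.4]
orange_tab 0.53 [237.8, 145.1, 259.5, 168.1]
orange_tab 0.63 [308.7, 200.5, 327.3, 217.6]
orange_tab 0.62 [368.4, 214.9, 385.8, 234.6]
orange_tab 0.6 [217.2, 215.2, 236.5, 226.3]
orange_tab 0.57 [283.6, 153.2, 300.1, 165.7]
```

View pics/b1.png

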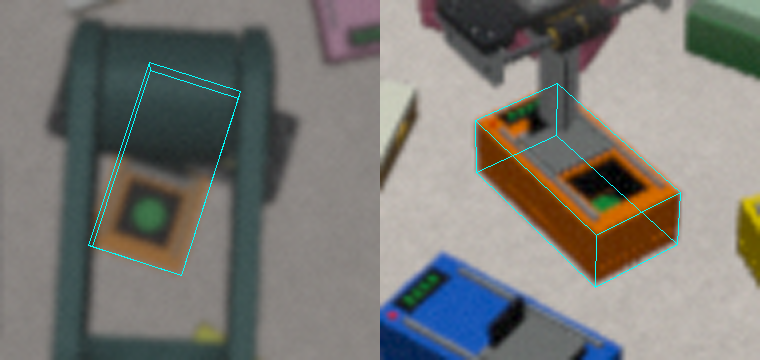

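The picture shows the guard slid back, the well open at side (326,215) and the timer unmoved. I creep to the stop, reading force.

```bash
for i in 1; do python3 -m inch '[{"grip":0,"dx":0.08,"dy":0,"dz":0,"rx":0,"ry":0,"rz":0}]'; done; python3 go.py 67 0 68; python3 -m inch '[{"grip":0,"dx":0.08,"dy":0,"dz":0,"rx":0,"ry":0,"rz":0}]';python3 go.py 67 0 68
```

```text
time: 7.9
tool_pos: [0.5895, 0.0096, 0.0823]
ee_rot: [3.139, -0.002, -0.334]
wrist_force: [-5.1, 1.6, 3.3]
width: 0.0007
t 7.9 F [-5.11  1.6   3.3 ] tipz 0.0683 local-from-well mm [65.  -0.2]
need units d [ 0.08 -0.01  0.01] r [ 0.03 -0.02 -0.02]
time: 8.02
tool_pos: [0.5896, 0.0096, 0.0823]
ee_rot: [3.138, 0.003, -0.334]
wrist_force: [-7.0, 1.9, 5.2]
width: 0.0006
t 8.025 F [-6.96  1.89  5.22] tipz 0.0683 local-from-well mm [65.  -0.2]
need units d [ 0.08 -0.01  0.01] r [ 0.04  0.03 -0.01]
```

Hard stop found: force rose to 7 N with no further travel. I back off, lift and move over the well.

```bash
python3 -m inch '[{"grip":0,"dx":-0.2,"dy":0,"dz":0,"rx":0,"ry":0,"rz":0},{"grip":0,"dx":-0.3,"dy":0,"dz":-0.3,"rx":0,"ry":0,"rz":0},{"grip":0,"dx":-0.6,"dy":0,"dz":-0.2,"rx":0,"ry":0,"rz":0},{"grip":0,"dx":-0.6,"dy":0,"dz":0,"rx":0,"ry":0,"rz":0},{"grip":0,"dx":-0.6,"dy":0,"dz":0,"rx":0,"ry":0,"rz":0},{"grip":0,"dx":-0.3,"dy":0,"dz":0,"rx":0,"ry":0,"rz":0},{"grip":0,"dx":0,"dy":0,"dz":0,"rx":0,"ry":0,"rz":0}]'; python3 go.py -1 0 68; python3 look.py b2
```

```text
time: 8.9
tool_pos: [0.5248, 0.0323, 0.0964]
ee_rot: [3.139, -0.002, -0.334]
wrist_force: [-0.0, -0.5, 0.2]
width: 0.0
t 8.9 F [-0.03 -0.54  0.18] tipz 0.0824 local-from-well mm [-3.6 -0. ]
need units d [ 0.1  -0.    0.58] r [ 0.03 -0.02 -0.01]
(array([ 0.57161449,  0.01822609, -0.33879602]), np.float64(815.65625))
(array([ 0.56646069,  0.01621583, -0.33328256]), np.float64(157.85546875))
(array([ 0.56745619,  0.01765958, -0.31447678]), np.float64(994.3515625))
well [[0.52941785 0.03003233 0.055     ]] tab shut [[0.55033894 0.02322732 0.0705    ]]
orange_tab 0.82 [350.4, 140.9, 367.2, 154.3]
orange_tab 0.65 [240.3, 145.0, 262.8, 166.1]
orange_tab 0.64 [314.9, 260.0, 332.7, 276.9]
orange_tab 0.56 [307.2, 196.2, 323.5, 205.4]
orange_tab 0.64 [216.0, 212.9, 235.8, 225.2]
orange_tab 0.63 [366.5, 212.6, 387.8, 235.9]
orange_tab 0.53 [287.1, 153.9, 304.6, 165.8]
orange_tab 0.51 [307.4, 196.0, 321.4, 213.9]
```

View pics/b2.png

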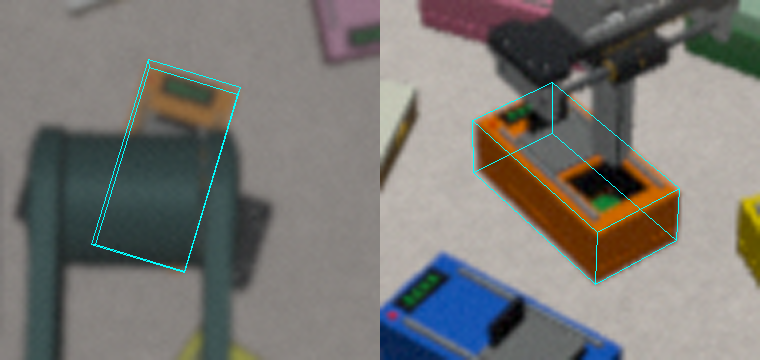

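```bash
python3 -m inch '[{"grip":0,"dx":0.06,"dy":0,"dz":0.3,"rx":0,"ry":0,"rz":0},{"grip":0,"dx":0,"dy":0,"dz":0.4,"rx":0,"ry":0,"rz":0},{"grip":0,"dx":0,"dy":0,"dz":0.4,"rx":0,"ry":0,"rz":0},{"grip":0,"dx":0,"dy":0,"dz":0.4,"rx":0,"ry":0,"rz":0},{"grip":0,"dx":0,"dy":0,"dz":0.3,"rx":0,"ry":0,"rz":0},{"grip":0,"dx":0,"dy":0,"dz":0,"rx":0,"ry":0,"rz":0}]'; python3 go.py -1 0 24
```

```text
time: 9.85
tool_pos: [0.5269, 0.0308, 0.0462]
ee_rot: [3.138, 0.001, -0.335]
wrist_force: [1.4, 0.7, 0.2]
width: 0.0006
t 9.85 F [1.42 0.67 0.2 ] tipz 0.0322 local-from-well mm [-1.1 -0.7]
need units d [ 0.01 -0.03  0.33] r [ 0.04  0.01 -0.02]
```

```bash
python3 -m inch '[{"grip":0,"dx":0,"dy":0,"dz":0.15,"rx":0,"ry":0,"rz":0},{"grip":0,"dx":0,"dy":0,"dz":0.1,"rx":0,"ry":0,"rz":0}]'; python3 go.py -1 0 24; python3 -m inch '[{"grip":0,"dx":0,"dy":0,"dz":0.1,"rx":0,"ry":0,"rz":0}]'; python3 go.py -1 0 24
```

```text
time: 10.1
tool_pos: [0.5277, 0.0308, 0.041]
ee_rot: [3.138, -0.001, -0.335]
wrist_force: [-1.8, 0.2, 3.5]
width: 0.0005
t 10.1 F [-1.85  0.19  3.5 ] tipz 0.027 local-from-well mm [-0.4 -0.5]
need units d [-0.02 -0.02  0.12] r [ 0.04 -0.01 -0.02]
time: 10.22
tool_pos: [0.5277, 0.0308, 0.0391]
ee_rot: [3.138, -0.001, -0.335]
wrist_force: [-3.1, 0.2, 4.9]
width: 0.0007
t 10.225 F [-3.1   0.17  4.87] tipz 0.0251 local-from-well mm [-0.4 -0.5]
need units d [-0.02 -0.02  0.04] r [ 0.04 -0.01 -0.02]
```

```bash
python3 -m inch '[{"grip":0,"dx":-0.03,"dy":0,"dz":0.1,"rx":0,"ry":0,"rz":0},{"grip":0,"dx":0,"dy":0,"dz":0.1,"rx":0,"ry":0,"rz":0}]'; python3 go.py -1 0 24
```

```text
time: 10.48
tool_pos: [0.5278, 0.0307, 0.038]
ee_rot: [3.138, -0.003, -0.335]
wrist_force: [-7.7, 1.1, 16.9]
width: 0.0003
t 10.475 F [-7.7   1.07 16.89] tipz 0.024 local-from-well mm [-0.3 -0.5]
need units d [-0.03 -0.02  0.  ] r [ 0.04 -0.04 -0.02]
```

The key is fully down: tip at z = 0.0240 and force rising sharply. Holding for about a second.

```bash
python3 -m inch '[{"grip":0,"dx":-0.03,"dy":0,"dz":0.05,"rx":0,"ry":0,"rz":0},{"grip":0,"dx":-0.02,"dy":0,"dz":0.05,"rx":0,"ry":0,"rz":0},{"grip":0,"dx":0,"dy":0,"dz":0.05,"rx":0,"ry":0,"rz":0},{"grip":0,"dx":0,"dy":0,"dz":0.05,"rx":0,"ry":0,"rz":0}]'; python3 go.py -1 0 24;  python3 -m inch '[{"grip":0,"dx":0,"dy":0,"dz":0.05,"rx":0,"ry":0,"rz":0},{"grip":0,"dx":0,"dy":0,"dz":0.05,"rx":0,"ry":0,"rz":0},{"grip":0,"dx":0,"dy":0,"dz":0.05,"rx":0,"ry":0,"rz":0},{"grip":0,"dx":0,"dy":0,"dz":0.05,"rx":0,"ry":0,"rz":0}]'; python3 go.py -1 0 24
```

```text
time: 10.98
tool_pos: [0.5276, 0.0308, 0.0382]
ee_rot: [3.139, -0.007, -0.334]
wrist_force: [-4.3, 0.7, 8.1]
width: 0.0004
t 10.975 F [-4.31  0.71  8.06] tipz 0.0242 local-from-well mm [-0.4 -0.5]
need units d [-0.03 -0.02  0.01] r [ 0.04 -0.08 -0.02]
time: 11.48
tool_pos: [0.5276, 0.0308, 0.0382]
ee_rot: [3.138, -0.009, -0.334]
wrist_force: [-4.2, -0.6, 7.3]
width: 0.0003
t 11.475 F [-4.23 -0.6   7.3 ] tipz 0.0242 local-from-well mm [-0.4 -0.5]
need units d [-0.03 -0.02  0.01] r [ 0.04 -0.1  -0.01]
```

```bash
python3 -m inch '[{"grip":0,"dx":0,"dy":0,"dz":-0.3,"rx":0,"ry":0,"rz":0},{"grip":0,"dx":0,"dy":0,"dz":-0.5,"rx":0,"ry":0,"rz":0},{"grip":0,"dx":0,"dy":0,"dz":-0.7,"rx":0,"ry":0,"rz":0},{"grip":0,"dx":0,"dy":0,"dz":-0.8,"rx":0,"ry":0.1,"rz":0},{"grip":0,"dx":0,"dy":0,"dz":-0.6,"rx":0,"ry":0,"rz":0},{"grip":0,"dx":0,"dy":0,"dz":-0.4,"rx":0,"ry":0,"rz":0},{"grip":0,"dx":0,"dy":0,"dz":0,"rx":0,"ry":0,"rz":0}]'; python3 go.py 105 0 106; python3 look.py c1
```

```text
time: 12.35
tool_pos: [0.528, 0.0314, 0.1276]
ee_rot: [3.14, -0.022, -0.334]
wrist_force: [-0.1, 0.2, 0.6]
width: 0.0002
t 12.35 F [-0.15  0.16  0.63] tipz 0.1136 local-from-well mm [-0.   0.2]
need units d [4.19 0.   0.4 ] r [ 0.02 -0.26 -0.01]
(array([ 0.57161449,  0.01822609, -0.33879602]), np.float64(792.65625))
(array([ 0.56661368,  0.01595656, -0.34104643]), np.float64(30.609375))
(array([ 0.56694741,  0.01695882, -0.31501329]), np.float64(847.5390625))
well [[0.52891572 0.02935198 0.055     ]] tab shut [[0.54983315 0.02253574 0.0705    ]]
orange_tab 0.77 [235.5, 143.0, 261.5, 164.8]
orange_tab 0.64 [312.6, 258.0, 333.7, 275.6]
orange_tab 0.55 [347.7, 139.9, 368.6, 154.3]
orange_tab 0.47 [305.8, 198.3, 325.5, 208.7]
orange_tab 0.74 [286.1, 152.9, 305.3, 166.1]
orange_tab 0.66 [367.6, 212.4, 386.7, 234.0]
orange_tab 0.61 [309.0, 194.7, 326.1, 213.7]
```

View pics/c1.png

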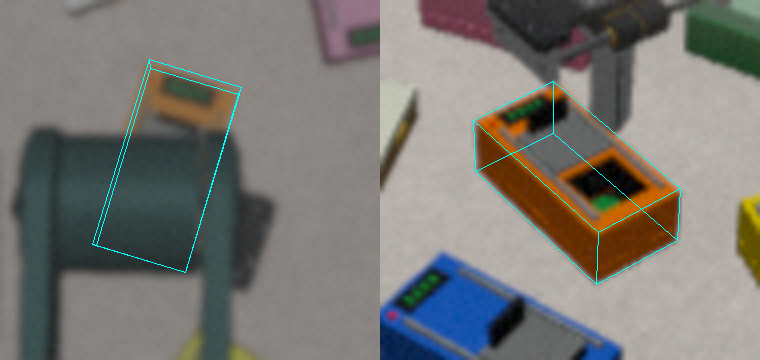

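The side fit is identical to the first one (0.5666, 0.0160), so the timer has not moved. The tip is clear of the well. Now I go over to the far side of the tab.

```bash
python3 -m inch '[{"grip":0,"dx":0.6,"dy":0,"dz":0,"rx":0,"ry":-0.15,"rz":0},{"grip":0,"dx":0.8,"dy":0,"dz":0,"rx":0,"ry":-0.1,"rz":0},{"grip":0,"dx":0.8,"dy":0,"dz":0,"rx":0,"ry":0,"rz":0},{"grip":0,"dx":0.8,"dy":0,"dz":0,"rx":0,"ry":0,"rz":0},{"grip":0,"dx":0.6,"dy":0,"dz":0,"rx":0,"ry":0,"rz":0},{"grip":0,"dx":0.5,"dy":0,"dz":0,"rx":0,"ry":0,"rz":0},{"grip":0,"dx":0,"dy":0,"dz":0,"rx":0,"ry":0,"rz":0}]'; python3 go.py 105 0 68
```

```text
time: 13.42
tool_pos: [0.6228, -0.0029, 0.1174]
ee_rot: [3.136, 0.017, -0.334]
wrist_force: [-0.4, -0.1, -0.4]
width: 0.0006
t 13.425 F [-0.43 -0.1  -0.4 ] tipz 0.1034 local-from-well mm [100.3  -1.2]
need units d [ 0.21 -0.06  1.41] r [ 0.07  0.2  -0.01]
```

```bash
python3 -m inch '[{"grip":0,"dx":0.2,"dy":-0.05,"dz":0.2,"rx":0,"ry":0.15,"rz":0},{"grip":0,"dx":0,"dy":0,"dz":0.4,"rx":0,"ry":0,"rz":0},{"grip":0,"dx":0,"dy":0,"dz":0.4,"rx":0,"ry":0,"rz":0},{"grip":0,"dx":0,"dy":0,"dz":0.3,"rx":0,"ry":0,"rz":0},{"grip":0,"dx":0,"dy":0,"dz":0,"rx":0,"ry":0,"rz":0}]'; python3 go.py 32 0 68; python3 look.py d1
```

```text
time: 14.05
tool_pos: [0.6258, -0.0026, 0.0814]
ee_rot: [3.135, 0.007, -0.333]
wrist_force: [-0.3, -0.8, -0.4]
width: 0.0002
t 14.05 F [-0.31 -0.85 -0.42] tipz 0.0674 local-from-well mm [103.2   0. ]
need units d [-2.85  0.   -0.01] r [0.08 0.07 0.  ]
(array([ 0.56192733,  0.02101459, -0.29859092]), np.float64(279.703125))
(array([ 0.56670401,  0.01611411, -0.33979602]), np.float64(31.98828125))
(array([ 0.56537654,  0.0182081 , -0.32604253]), np.float64(354.88671875))
well [[0.52748385 0.03101996 0.055     ]] tab shut [[0.54832483 0.02397343 0.0705    ]]
orange_tab 0.7 [352.1, 140.1, 365.6, 152.7]
orange_tab 0.64 [301.8, 199.4, 321.6, 217.9]
orange_tab 0.61 [237.0, 146.8, 260.6, 164.0]
orange_tab 0.58 [189.8, 205.1, 212.7, 219.9]
orange_tab 0.73 [368.4, 215.4, 386.1, 234.8]
orange_tab 0.72 [307.2, 194.8, 328.2, 213.9]
orange_tab 0.53 [219.2, 214.1, 237.2, 226.8]
```

View pics/d1.png

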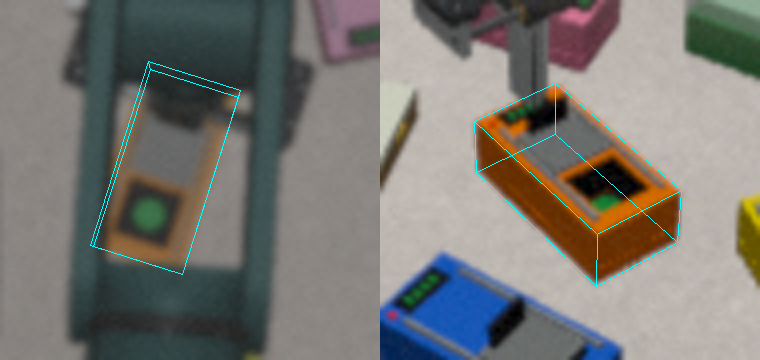

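The finger stands behind the tab (side ≈ (308,195)), the key is visible in the open well and nothing is displaced. Pushing the guard shut.

```bash
python3 -m inch '[{"grip":0,"dx":-0.2,"dy":0,"dz":0,"rx":0,"ry":0,"rz":0},{"grip":0,"dx":-0.25,"dy":0,"dz":0,"rx":0,"ry":0,"rz":0},{"grip":0,"dx":-0.25,"dy":0,"dz":0,"rx":0,"ry":0,"rz":0},{"grip":0,"dx":-0.25,"dy":0,"dz":0,"rx":0,"ry":0,"rz":0},{"grip":0,"dx":-0.25,"dy":0,"dz":0,"rx":0,"ry":0,"rz":0},{"grip":0,"dx":-0.25,"dy":0,"dz":0,"rx":0,"ry":0,"rz":0}]'; python3 go.py 32 0 68
```

```text
time: 15.0
tool_pos: [0.5916, 0.0095, 0.0844]
ee_rot: [3.136, -0.0, -0.333]
wrist_force: [1.1, -0.5, -0.7]
width: 0.0004
t 15.0 F [ 1.09 -0.46 -0.73] tipz 0.0704 local-from-well mm [66.9  0.3]
need units d [-1.4   0.01  0.1 ] r [ 0.06 -0.   -0.  ]
```

```bash
python3 -m inch '[{"grip":0,"dx":-0.25,"dy":0,"dz":0.05,"rx":0,"ry":0,"rz":0},{"grip":0,"dx":-0.25,"dy":0,"dz":0.05,"rx":0,"ry":0,"rz":0},{"grip":0,"dx":-0.25,"dy":0,"dz":0,"rx":0,"ry":0,"rz":0},{"grip":0,"dx":-0.2,"dy":0,"dz":0,"rx":0,"ry":0,"rz":0},{"grip":0,"dx":0,"dy":0,"dz":0,"rx":0,"ry":0,"rz":0}]'; python3 go.py 32 0 68
```

```text
time: 15.62
tool_pos: [0.5672, 0.0181, 0.0824]
ee_rot: [3.137, -0.001, -0.333]
wrist_force: [-0.3, 0.9, -0.2]
width: 0.0003
t 15.625 F [-0.33  0.85 -0.24] tipz 0.0684 local-from-well mm [41.2  0.4]
need units d [-0.37  0.02  0.02] r [ 0.06 -0.01 -0.  ]
```

```bash
python3 -m inch '[{"grip":0,"dx":-0.12,"dy":0,"dz":0,"rx":0,"ry":0,"rz":0},{"grip":0,"dx":-0.1,"dy":0,"dz":0,"rx":0,"ry":0,"rz":0}]'; python3 go.py 32 0 68;  python3 -m inch '[{"grip":0,"dx":-0.08,"dy":0,"dz":0,"rx":0,"ry":0,"rz":0}]'; python3 go.py 32 0 68
```

```text
time: 15.88
tool_pos: [0.5621, 0.0198, 0.0824]
ee_rot: [3.137, -0.001, -0.333]
wrist_force: [0.7, 0.4, -0.3]
width: 0.0004
t 15.875 F [ 0.67  0.43 -0.27] tipz 0.0684 local-from-well mm [35.8  0.4]
need units d [-0.15  0.02  0.01] r [ 0.06 -0.01 -0.  ]
time: 16.0
tool_pos: [0.5603, 0.0205, 0.0824]
ee_rot: [3.137, -0.002, -0.333]
wrist_force: [2.6, -1.9, 1.1]
width: 0.0
t 16.0 F [ 2.62 -1.92  1.12] tipz 0.0684 local-from-well mm [33.8  0.4]
need units d [-0.07  0.02  0.02] r [ 0.06 -0.02 -0.  ]
```

```bash
python3 -m inch '[{"grip":0,"dx":-0.08,"dy":0,"dz":0,"rx":0,"ry":0,"rz":0}]'; python3 go.py 32 0 68;  python3 -m inch '[{"grip":0,"dx":-0.08,"dy":0,"dz":0,"rx":0,"ry":0,"rz":0}]'; python3 go.py 32 0 68
```

```text
time: 16.12
tool_pos: [0.5596, 0.0207, 0.0825]
ee_rot: [3.137, -0.005, -0.333]
wrist_force: [5.0, -0.7, -0.9]
width: 0.0005
t 16.125 F [ 4.98 -0.75 -0.93] tipz 0.0685 local-from-well mm [33.2  0.4]
need units d [-0.05  0.01  0.02] r [ 0.05 -0.06 -0.  ]
time: 16.25
tool_pos: [0.5585, 0.0211, 0.0826]
ee_rot: [3.137, -0.007, -0.334]
wrist_force: [4.5, -0.9, -2.7]
width: 0.0007
t 16.25 F [ 4.47 -0.93 -2.67] tipz 0.0686 local-from-well mm [32.   0.4]
need units d [-0.    0.01  0.02] r [ 0.05 -0.08 -0.01]
```

```bash
python3 look.py e1
```

```text
(array([ 0.5633626 ,  0.02178807, -0.31117535]), np.float64(209.28125))
(array([ 0.56449803,  0.01674936, -0.35215602]), np.float64(37.5703125))
(array([ 0.56316958,  0.01933404, -0.33600449]), np.float64(304.6015625))
well [[0.52540639 0.03252274 0.055     ]] tab shut [[0.54617614 0.02526896 0.0705    ]]
orange_tab 0.85 [238.4, 146.0, 261.1, 167.0]
orange_tab 0.78 [349.2, 141.8, 367.1, 157.0]
orange_tab 0.58 [298.7, 223.8, 317.0, 235.1]
orange_tab 0.73 [316.3, 204.3, 341.7, 226.4]
orange_tab 0.68 [367.9, 214.9, 385.7, 235.3]
orange_tab 0.65 [215.9, 210.6, 238.2, 228.4]
orange_tab 0.59 [285.9, 152.9, 305.0, 164.2]
orange_tab 0.42 [346.6, 157.4, 387.8, 195.7]
```

View pics/e1.png

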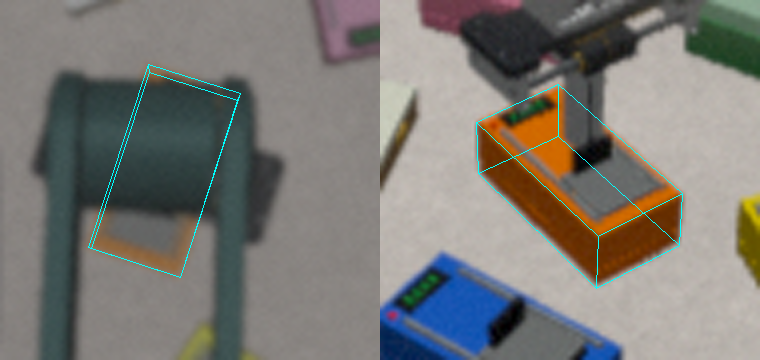

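The guard is at its shut stop and the timer crept about 2 mm under the last nudge, so I stop pushing. Back off and lift clear.

```bash
python3 -m inch '[{"grip":0,"dx":0.3,"dy":0,"dz":0,"rx":0,"ry":0,"rz":0},{"grip":0,"dx":0.3,"dy":0,"dz":-0.5,"rx":0,"ry":0,"rz":0},{"grip":0,"dx":0,"dy":0,"dz":-1,"rx":0,"ry":0,"rz":0},{"grip":0,"dx":0,"dy":0,"dz":-1,"rx":0,"ry":0,"rz":0},{"grip":0,"dx":0,"dy":0,"dz":-1,"rx":0,"ry":0,"rz":0},{"grip":0,"dx":0,"dy":0.6,"dz":-1,"rx":0,"ry":0,"rz":0},{"grip":0,"dx":0,"dy":1,"dz":0,"rx":0,"ry":0,"rz":0},{"grip":0,"dx":0,"dy":1,"dz":0,"rx":0,"ry":0,"rz":0},{"grip":0,"dx":0,"dy":1,"dz":0,"rx":0,"ry":0,"rz":0},{"grip":0,"dx":0,"dy":1,"dz":0,"rx":0,"ry":0,"rz":0},{"grip":0,"dx":0,"dy":1,"dz":0,"rx":0,"ry":0,"rz":0},{"grip":0,"dx":0,"dy":1,"dz":0,"rx":0,"ry":0,"rz":0}]';python3 -m inch '[{"grip":0,"dx":-0.5,"dy":1,"dz":0,"rx":0,"ry":0,"rz":0},{"grip":0,"dx":-0.5,"dy":1,"dz":0,"rx":0,"ry":0,"rz":0},{"grip":0,"dx":-0.5,"dy":1,"dz":0,"rx":0,"ry":0,"rz":0},{"grip":0,"dx":-0.5,"dy":1,"dz":0,"rx":0,"ry":0,"rz":0},{"grip":0,"dx":-0.5,"dy":1,"dz":0,"rx":0,"ry":0,"rz":0},{"grip":0,"dx":-0.5,"dy":1,"dz":0,"rx":0,"ry":0,"rz":0},{"grip":0,"dx":0,"dy":0,"dz":0,"rx":0,"ry":0,"rz":0}]'; python3 look.py f1; python3 - <<'E'
from h import *;from bench import cams
s=cams.snapshot("top");cv2.imwrite("pics/f_top.png",s["frame"][:,:,::-1])
E
```

```text
time: 17.95
tool_pos: [0.5155, -0.1403, 0.2088]
ee_rot: [3.139, 0.008, -0.328]
wrist_force: [0.1, -0.3, -0.2]
width: 0.0002
time: 18.82
tool_pos: [0.3917, -0.262, 0.2168]
ee_rot: [-3.141, 0.01, -0.33]
wrist_force: [-0.3, -0.4, 0.4]
width: 0.0006
(array([ 0.56349233,  0.02071961, -0.32934043]), np.float64(16.94921875))
(array([ 0.56385148,  0.01611993, -0.33216089]), np.float64(35.83984375))
(array([ 0.56372106,  0.01893751, -0.31891291]), np.float64(99.30859375))
well [[0.52573799 0.03147889 0.055     ]] tab shut [[0.54662868 0.02458113 0.0705    ]]
orange_tab 0.84 [237.0, 144.0, 260.6, 166.7]
orange_tab 0.69 [297.9, 215.9, 320.3, 233.8]
orange_tab 0.58 [348.8, 140.5, 366.3, 155.4]
orange_tab 0.67 [318.2, 204.0, 338.8, 224.8]
orange_tab 0.6 [364.6, 214.4, 384.9, 234.4]
orange_tab 0.59 [285.4, 153.8, 302.6, 165.1]
orange_tab 0.17 [363.4, 146.4, 389.6, 163.5]
```

View pics/f1.png

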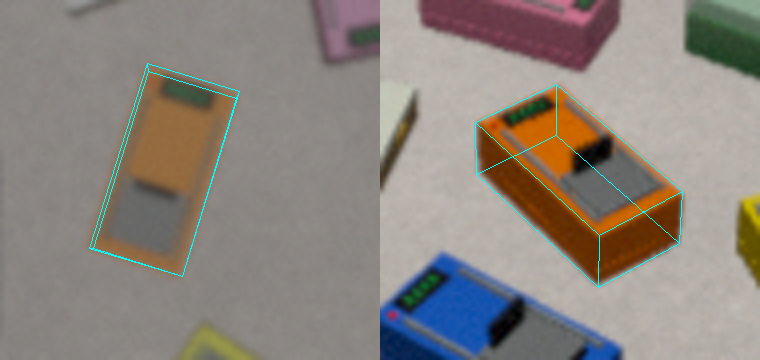

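View pics/f_top.png

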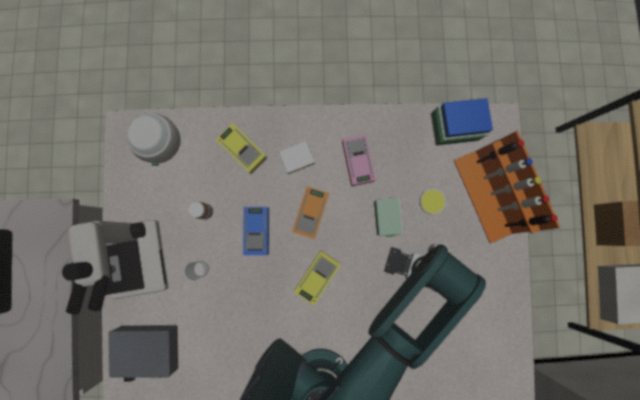

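Both stops are consistent. The tip centre stopped at 65.0 mm (open) and about 34.3 mm (shut, timer frame), which is 56 mm of travel for a finger 19 mm thick. The picture shows the tab at side (318,208), where the shut prediction lies. Handing in.

```bash
python3 -c "
from bench import robot
print(robot.close_job())"
```

```text
the job is handed in; nothing more can be done
None
```

The orange timer was reset in the order you asked, and the job was handed in at about 19 s. One thing was not clean: the timer slid about 2 mm towards the robot when the guard reached its shut stop.

- **Opening the guard:** I pushed the tab with the closed fingertips until the force rose to 7 N with no further travel. The picture taken just before the stop showed the well open and the timer not moved.
- **Pressing the key:** The tip reached z = 24 mm, which is fully down, at a peak of 17 N. It stayed there at about 7–8 N for roughly 1.1 s. After I withdrew, the key showed clear in the open well; I did not measure that it had sprung fully back up.
- **Shutting the guard:** I pushed the tab from its far side to the stop. The last picture shows the tab where the fully shut position predicts. The two stops agree with 56 mm of travel only if the closed fingers are about 19 mm thick. The 16 mm given for the pads would leave the travel about 3 mm short.
- **Timer shift:** The position fits showed about 2 mm (top view) and 2.8 mm (side view). I left it there rather than shove it back.
- **Camera disagreement:** The top and side views differed by about 4 mm in y throughout. That was well inside the room in the well.
- **Everything else:** The blue timer and the other things looked unmoved in the final top picture. The arm finished clear of them all.

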